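# Tip the disk out of its dock into the tray

### The arm

A 6-joint arm with a two-finger parallel gripper is mounted at the origin on a cart in front of the work surface, level with it; the furniture and walls round the work are solid. World frame = base frame: x ahead of the robot, y to its left, z up, the work surface at z = 0. Lengths are in m, angles in rad, forces in N, time in s.
With the tool pointing down it reaches from about 0.375 to 0.925 m from the base axis. Payload 5.7 kg.
Tool frame: the origin (TCP) lies at the very end of the fingers, on their centre line; the grasp point (between the pads) lies 19 mm behind it; z points along the fingers, y is the line along which they close (so a half turn about z gives the same grasp; the last joint's range is limited). The gripper opens to 88 mm and grips with 3 to 60 N. Pads are 20 mm wide; open, the fingers measure 115 mm over their backs; the gripper's body (75 mm by 178 mm) begins 61 mm behind the grasp point.
Start: joints at [1.074, 0.359, 1.51, -0, 1.272, -0.115], TCP at [0.224, 0.557, 0.223] pointing down, gripper open.
Joint ranges: [-2.97, 2.97], [-1.01, 2.36], [0.21, 2.38], [-0.96, 4.11], [0.2, 2.71], [-2.98, 2.98]. Speed limits (rad/s): [2.39, 2.39, 3.14, 3.14, 3.14, 3.14].

### API

Orientations are given as [roll, pitch, yaw] about the fixed x, y, z axes, in that order (R = Rz(yaw) Ry(pitch) Rx(roll)).
In Python, from bench import get_obs, camera, get_calibration, hand_in gives the robot as it stands. The module is installed in compiled form; this text tells all that it offers.
- The arm moves only by the tool apply_moves, never from a script. Its argument "steps" is a list of rows, each an object of numbers: "fingers": the finger opening in m, from 0 to 0.0878; "tx", "ty", "tz": the shift along the tool's x, y, z in m; "ax", "ay", "az": the turn, a rotation vector about the tool's x, y, z in degrees. A call has 1 to 20 rows; each row is the pose to reach, as a shift and turn from the pose commanded when the call began, along the tool's axes at that moment; what a row does not reach only later rows make up. A row lasts 1/12 s, in which the tool goes at most 41.7 mm and 7.16 degrees, less where a joint would pass 70% of its speed; a pose out of reach is approached as far as the arm can. A call with a gripper value outside its range is refused whole. The fingers move at their own pace and stop on an object; the grip force is fixed at half the most. Time passes only in rows, so rows that repeat a pose let the fingers close. It gives the time, the measured TCP pose, the force, the opening and the grip force at its end, in the units of the state.
- get_obs(): the state, without advancing time (a new reading comes with each control period).
- camera(name): name is "scene" or "top" or "wrist"; returns the picture (480x640x3 uint8, red, green, blue); there is no depth.
- get_calibration(name): a dict with "K" (3x3 intrinsics, pixels), "distortion" ([k1, k2, p1, p2, k3] as OpenCV has them; the pictures are not rectified), "T" (4x4, takes a point from camera to world coordinates). Camera axes: x right, y up, looking along -z (the intrinsics and any distortion apply to the point x, -y, -z); pixel columns grow to the right and rows downward; lengths in m; the calibration is good to about 2 mm. A picture is of the moment at which its call begins: read the wrist's pose just before it. get_calibration takes no time and is no camera call; for the wrist camera it gives the pose at the moment of the call.
- hand_in(): hands the job in; it is judged then, once.
The state is a dict: "time": time; "q": joint angles; "dq": joint speeds; "effort": joint torques, N m; "eef_pos": TCP position; "orientation": TCP orientation; "force": force on the tool from outside, world axes, zero at the start; "moment": the same for the moment, N m; "gripper_width": finger opening in m; "gripper_force": force on a finger pad.
Only numpy, scipy, OpenCV 4.12 (cv2) and the standard library are available. Lean on these libraries where they do the work, as an engineer would, in place of code of your own. Each camera call takes 0.05 s, during which the arm holds its last target. There are 200 camera calls.

### The job

The blue portable disk lies flush in its wooden tip-up dock. Press down on its end beside the open finger scoop so that the other end tips up clear of the dock and stays there, then take the disk by the raised end and lay it gently, flat, in the tan leather tray. Leave the grey hub alone in its own dock.

Things in the scene. Friction and masses are not known exactly. Their poses are not given: they have to be found in the camera images.
- disk_center (a point): Mid-point of the blue portable disk, 46 wide (x) x 82 long (y) x 10 mm thick (z), 80 g, loose. It lies level and flush in a fixed light-wood dock 69 wide, 32 mm high, with 1.5 mm play all round: too tight to grip. An open finger scoop (34 mm long, front lip 12 mm high) meets its -y end, on the robot's side. Pressed some 10 mm in from that end with 3 to 8 N, it sinks 5 to 8 mm there, in a well 49 mm wide.
- disk_dock_pan (a joint): Tilt of the black rocker pan under the disk: 0 level, 0.44 rad fully tipped, the disk's +y end up, its underside there 12 mm above the dock's top, its outer 25 mm free to grip across the 46 mm width. The hinge runs along the disk's x, 11 mm from its centre toward -y, half-way up; it is stiff, so the pan and disk stay tipped when let go.
- tray: Empty tan leather valet tray, 115 (x) x 128 (y) x 17 mm high, loose on the desk; origin at the centre of its underside, z up. Inside it is 104 x 120 mm, its floor 3 mm above the desk, walls 3 mm thick and 16 mm high.
- usb_hub_center (a point): Centre, half-way up, of the grey four-port hub, 34 (x) x 98 (y) x 14 mm, flush in a second wooden dock of the same kind, 36 mm high. Not to be disturbed.
There are look-alikes about, which are no part of the job. There is more than one size of the tray; the job needs the larger.

How it is judged:
On the way:
1. the disk is tipped up in its dock by at least 0.2 rad (11 degrees), so that its far end clears the dock's top, still lying on the pan (value of joint disk_dock_pan above 0.2 rad and angle between disk_center's own z axis and vertical above 0.17 rad and distance of disk_center from where it was at the start of the episode below 0.03 m), for 0.2 s.
At the end, for the whole second after the job is handed in: The disk lies at rest and released on the tray's floor: centre within 50 mm of the tray's centre along both of its sides and less than 14 mm above its underside, flat within 10 degrees. The hub is within 15 mm of where it was (x of disk_center in the frame of tray between -0.05 and 0.05 m and y of disk_center in the frame of tray between -0.05 and 0.05 m and z of disk_center in the frame of tray below 0.014 m and height (world z) of disk_center below 0.02 m and angle between disk_center's own z axis and vertical below 0.175 rad and linear speed of disk below 0.02 m/s and distance of usb_hub_center from where it was at the start of the episode below 0.015 m); the robot touches nothing.
It fails at once if the grey hub is moved or tipped by more than 15 mm (distance of usb_hub_center from where it was at the start of the episode above 0.015 m).
It fails at once if the disk is thrown or dropped (let go and faster than 0.8 m/s, a fall of over 30 mm) (linear speed of disk above 0.8 m/s and contact force between the fingers and disk below 0.05 N).
It also fails if it takes over 48 s, if anything falls off the work surface, if the arm or the gripper's body presses on something with over 40 N, if the wrist force passes 120 N, or if a joint passes its speed limit or range.

## Working session

There is one attempt and no reset: what is moved stays moved. The work goes in short steps, Python scripts to look and compute and a tool call to move; the robot and the scene stay as the last step left them, time stands still between calls to the robot, and variables do not carry over. Pictures are saved under pics/ and viewed, at most 10 in all, crops included, and the job is handed in when it is done.

Besides the shell and the picture viewer there is one more tool, called after "Emit:" in YAML: its name, and indented under it one key for each argument. apply_moves: Moves the arm, as the interface text tells. Its arguments: {"type":"object","properties":{"steps":{"type":"array"}},"required":["steps"]}

```bash
mkdir -p pics; ls; python3 - <<'E'
from bench import *
import cv2,numpy as np
a=camera("scene");b=camera("top")
cv2.imwrite("pics/scene.png",a[...,::-1]);cv2.imwrite("pics/top.png",b[...,::-1])
for n in("scene","top","wrist"):
    c=get_calibration(n);print(n,c["K"],c["distortion"],np.round(c["T"],3))
print(get_obs())
E
```

```text
pics
scene [[519.48209007   0.         320.91170076]
 [  0.         519.48209007 239.30905077]
 [  0.           0.           1.        ]] [-0.1124811  0.         0.         0.         0.       ] [[-0.843  0.311 -0.44  -0.06 ]
 [-0.538 -0.512  0.669  0.935]
 [-0.017  0.801  0.599  0.808]
 [ 0.     0.     0.     1.   ]]
top [[525.13840643   0.         314.84709801]
 [  0.         525.13840643 233.03618178]
 [  0.           0.           1.        ]] [-0.0250881  0.         0.         0.         0.       ] [[ 0.011  0.992 -0.124  0.37 ]
 [-1.     0.009 -0.016  0.082]
 [-0.014  0.124  0.992  1.185]
 [ 0.     0.     0.     1.   ]]
wrist [[351.55511482   0.         319.27365187]
 [  0.         351.55511482 237.81039142]
 [  0.           0.           1.        ]] [0.02172174 0.         0.         0.         0.        ] [[ 0.373 -0.893 -0.254  0.154]
 [ 0.928  0.358  0.102  0.585]
 [-0.    -0.274  0.962  0.384]
 [ 0.     0.     0.     1.   ]]
{'time': 0.1, 'q': array([ 1.07391808e+00,  3.59420597e-01,  1.51131843e+00,  9.01249953e-06,
        1.27247733e+00, -1.15110817e-01]), 'dq': array([-8.21510606e-04, -1.69426723e-03, -2.32007925e-03, -9.44016489e-04,
       -1.62477812e-04, -1.68171410e-05]), 'effort': array([ 1.49585908e-04, -5.16359067e+01, -2.71408546e+01,  6.75115641e-02,
        2.78057903e-02, -4.56922760e-05]), 'eef_pos': array([0.22325304, 0.55625877, 0.22190321]), 'orientation': array([-3.13998069e+00, -1.95046193e-04,  2.75982241e+00]), 'force': array([ 0.07754236, -1.3306929 , -0.2594919 ]), 'moment': array([-0.00700762,  0.03881666,  0.03370548]), 'gripper_force': 0.0, 'gripper_width': 0.08776063710169776}
```

View pics/top.png

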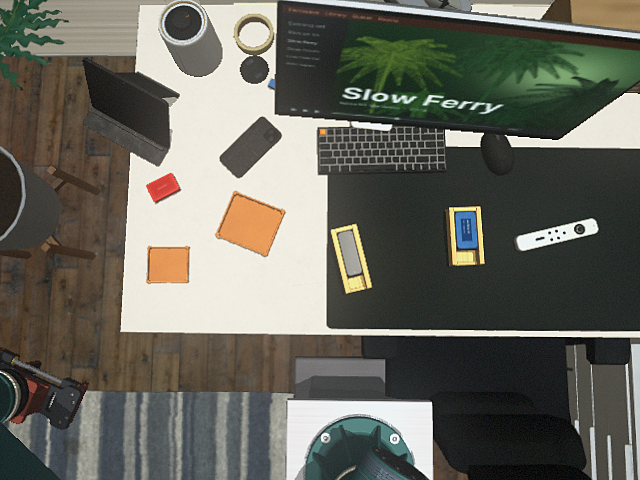

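View pics/scene.png

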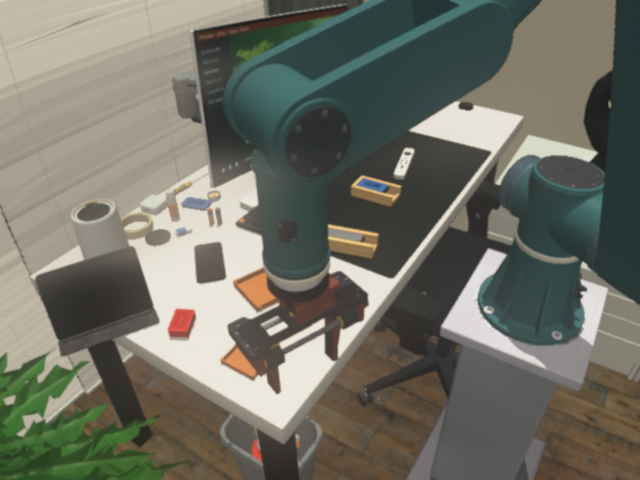

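The top view shows the blue disk in its dock at (466,230), scoop on the robot's side at about (468,257). The grey hub is in its dock at (350,257). There are two tan trays: the larger at (251,223) and the smaller at (168,265). Other items are a red box at (163,187) and a white remote at (557,235). The job needs the blue disk and the larger tray, which I'll measure and confirm in one crop.

```bash
cat > h.py <<'E'
from bench import *
import cv2,numpy as np
def ray(name,px,z,cal=None):
    c=cal or get_calibration(name);px=np.float64(px).reshape(-1,1,2)
    u=cv2.undistortPoints(px,c["K"],np.array(c["distortion"])).reshape(-1,2)
    d=np.c_[u[:,0],-u[:,1],-np.ones(len(u))]@c["T"][:3,:3].T;o=c["T"][:3,3]
    return o+d*((z-o[2])/d[:,2])[:,None]
def blobs(img,lo,hi,amin=150):
    m=cv2.inRange(cv2.cvtColor(img,cv2.COLOR_RGB2HSV),lo,hi)
    m=cv2.morphologyEx(m,cv2.MORPH_CLOSE,np.ones((5,5)))
    return [c for c in cv2.findContours(m,0,2)[0] if cv2.contourArea(c)>amin]
def rect(name,c,z,cal=None):
    P=ray(name,c.reshape(-1,2),z,cal)[:,:2]
    (cx,cy),(w,h),a=cv2.minAreaRect((P*1000).astype(np.float32))
    if w<h: w,h,a=h,w,a+90
    return np.round([cx/1000,cy/1000,w,h,a],3) # long axis angle deg
E
python3 - <<'E'
from h import *
b=cv2.imread("pics/top.png")[...,::-1].copy()
for n,lo,hi,z in(("blue",(95,120,60),(125,255,255),.032),("wood",(18,60,120),(32,255,255),.03),("tan",(8,120,120),(16,255,255),.01)):
    for c in blobs(b,lo,hi): print(n,cv2.boundingRect(c),rect("top",c,z))
cv2.imwrite("pics/crop.png",cv2.resize(b[170:310,130:510,::-1],None,fx=2.1,fy=2.1,interpolation=2))
E
```

```text
blue (455, 211, 23, 38) [ 0.524 -0.233 82.85  45.347  2.491]
wood (331, 224, 41, 70) [4.59000e-01 2.00000e-02 1.45574e+02 6.00880e+01 1.39770e+01]
wood (449, 206, 36, 60) [  0.512  -0.235 130.161  71.035   2.708]
wood (234, 14, 40, 37) [ 0.987  0.249 91.986 89.923 90.076]
wood (570, 0, 70, 31) [  1.036  -0.578 164.179  75.671  90.673]
tan (146, 246, 43, 37) [ 0.443  0.432 93.985 81.207 90.549]
tan (215, 191, 70, 65) [  0.539   0.247 126.81  111.885  68.644]
```

View pics/crop.png

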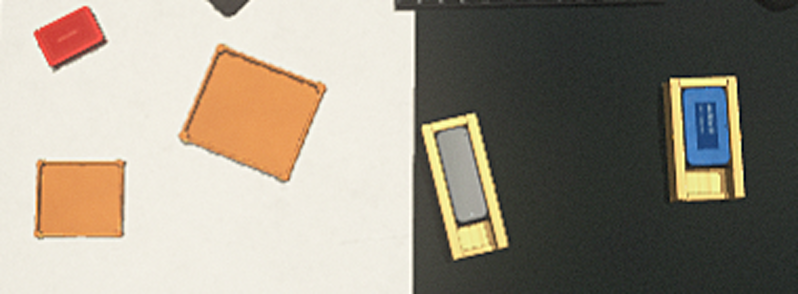

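The crop confirms it: the disk (83x45 mm) is in the right-hand dock with its scoop towards the robot, and the larger tray measures 127x112 mm. Next I'll move above the press point.

```bash
cat >> h.py <<'E'
from scipy.spatial.transform import Rotation as Ro
def go(p,yaw,tilt=0,src=None):
    """shift (mm) and turn (deg) in tool axes to TCP p; tilt>0 leans the finger direction toward the disk's far end"""
    o=get_obs();p0,r0=src or (o["eef_pos"],o["orientation"])
    R0=Ro.from_euler("xyz",r0);R1=Ro.from_euler("xyz",[180,0,yaw],degrees=True)*Ro.from_euler("y",tilt,degrees=True)
    z=R1.as_matrix()[:,2]
    print("t mm",np.round(R0.inv().apply(np.array(p)-p0)*1000,1),"a",np.round((R0.inv()*R1).as_rotvec(degrees=True),1),"toolz",np.round(z,2))
E
python3 - <<'E'
from h import *
go([.43,.17,.22],170);go([.493,-.234,.16],182.5)
E
```

```text
t mm [-335.8 -281.4    2.3] a [ -0.1  -0.  -11.9] toolz [ 0.  0. -1.]
t mm [-544.8 -632.8   62.8] a [ -0.1  -0.  -24.4] toolz [-0.  0. -1.]
```

Emit:
apply_moves:
  steps:
    - {"tx": -0.336, "ty": -0.281, "az": -12, "fingers": 0}
    - {"tx": -0.336, "ty": -0.281, "az": -12, "fingers": 0}
    - {"tx": -0.336, "ty": -0.281, "az": -12, "fingers": 0}
    - {"tx": -0.336, "ty": -0.281, "az": -12, "fingers": 0}
    - {"tx": -0.336, "ty": -0.281, "az": -12, "fingers": 0}
    - {"tx": -0.336, "ty": -0.281, "az": -12, "fingers": 0}
    - {"tx": -0.336, "ty": -0.281, "az": -12, "fingers": 0}
    - {"tx": -0.336, "ty": -0.281, "az": -12, "fingers": 0}
    - {"tx": -0.336, "ty": -0.281, "az": -12, "fingers": 0}
    - {"tx": -0.336, "ty": -0.281, "az": -12, "fingers": 0}
    - {"tx": -0.545, "ty": -0.633, "tz": 0.063, "az": -24.4, "fingers": 0}
    - {"tx": -0.545, "ty": -0.633, "tz": 0.063, "az": -24.4, "fingers": 0}
    - {"tx": -0.545, "ty": -0.633, "tz": 0.063, "az": -24.4, "fingers": 0}
    - {"tx": -0.545, "ty": -0.633, "tz": 0.063, "az": -24.4, "fingers": 0}
    - {"tx": -0.545, "ty": -0.633, "tz": 0.063, "az": -24.4, "fingers": 0}
    - {"tx": -0.545, "ty": -0.633, "tz": 0.063, "az": -24.4, "fingers": 0}
    - {"tx": -0.545, "ty": -0.633, "tz": 0.063, "az": -24.4, "fingers": 0}
    - {"tx": -0.545, "ty": -0.633, "tz": 0.063, "az": -24.4, "fingers": 0}
    - {"tx": -0.545, "ty": -0.633, "tz": 0.063, "az": -24.4, "fingers": 0}
    - {"tx": -0.545, "ty": -0.633, "tz": 0.063, "az": -24.4, "fingers": 0}

```text
$.steps[0]: bad value
```

Emit:
apply_moves:
  steps:
    - {"tx": -0.04, "ty": -0.033, "tz": 0.0, "ax": 0.0, "ay": 0.0, "az": -2.0, "fingers": 0.0}

```text
time: 0.18
eef_pos: [0.2418, 0.5247, 0.2223]
orientation: [3.138, -0.002, 2.798]
force: [1.6, 0.3, 0.0]
gripper_width: 0.084
gripper_force: 0.0
```

```bash
python3 - <<'E'
from h import *
go([.43,.17,.22],170);go([.493,-.234,.16],182.5)
E
```

```text
t mm [-296.7 -270.7    0.7] a [ 0.2 -0.1 -9.7] toolz [ 0.  0. -1.]
t mm [-492.1 -630.1   59. ] a [  0.2  -0.1 -22.2] toolz [-0.  0. -1.]
```

Emit:
apply_moves:
  steps:
    - {"tx": -0.297, "ty": -0.271, "tz": 0.0, "ax": 0.0, "ay": 0.0, "az": -10.0, "fingers": 0.0}
    - {"tx": -0.297, "ty": -0.271, "tz": 0.0, "ax": 0.0, "ay": 0.0, "az": -10.0, "fingers": 0.0}
    - {"tx": -0.297, "ty": -0.271, "tz": 0.0, "ax": 0.0, "ay": 0.0, "az": -10.0, "fingers": 0.0}
    - {"tx": -0.297, "ty": -0.271, "tz": 0.0, "ax": 0.0, "ay": 0.0, "az": -10.0, "fingers": 0.0}
    - {"tx": -0.297, "ty": -0.271, "tz": 0.0, "ax": 0.0, "ay": 0.0, "az": -10.0, "fingers": 0.0}
    - {"tx": -0.297, "ty": -0.271, "tz": 0.0, "ax": 0.0, "ay": 0.0, "az": -10.0, "fingers": 0.0}
    - {"tx": -0.297, "ty": -0.271, "tz": 0.0, "ax": 0.0, "ay": 0.0, "az": -10.0, "fingers": 0.0}
    - {"tx": -0.297, "ty": -0.271, "tz": 0.0, "ax": 0.0, "ay": 0.0, "az": -10.0, "fingers": 0.0}
    - {"tx": -0.492, "ty": -0.63, "tz": 0.059, "ax": 0.0, "ay": 0.0, "az": -22.2, "fingers": 0.0}
    - {"tx": -0.492, "ty": -0.63, "tz": 0.059, "ax": 0.0, "ay": 0.0, "az": -22.2, "fingers": 0.0}
    - {"tx": -0.492, "ty": -0.63, "tz": 0.059, "ax": 0.0, "ay": 0.0, "az": -22.2, "fingers": 0.0}
    - {"tx": -0.492, "ty": -0.63, "tz": 0.059, "ax": 0.0, "ay": 0.0, "az": -22.2, "fingers": 0.0}
    - {"tx": -0.492, "ty": -0.63, "tz": 0.059, "ax": 0.0, "ay": 0.0, "az": -22.2, "fingers": 0.0}
    - {"tx": -0.492, "ty": -0.63, "tz": 0.059, "ax": 0.0, "ay": 0.0, "az": -22.2, "fingers": 0.0}
    - {"tx": -0.492, "ty": -0.63, "tz": 0.059, "ax": 0.0, "ay": 0.0, "az": -22.2, "fingers": 0.0}
    - {"tx": -0.492, "ty": -0.63, "tz": 0.059, "ax": 0.0, "ay": 0.0, "az": -22.2, "fingers": 0.0}
    - {"tx": -0.492, "ty": -0.63, "tz": 0.059, "ax": 0.0, "ay": 0.0, "az": -22.2, "fingers": 0.0}
    - {"tx": -0.492, "ty": -0.63, "tz": 0.059, "ax": 0.0, "ay": 0.0, "az": -22.2, "fingers": 0.0}
    - {"tx": -0.492, "ty": -0.63, "tz": 0.059, "ax": 0.0, "ay": 0.0, "az": -22.2, "fingers": 0.0}
    - {"tx": -0.492, "ty": -0.63, "tz": 0.059, "ax": 0.0, "ay": 0.0, "az": -22.2, "fingers": 0.0}

```text
time: 1.85
eef_pos: [0.4921, -0.243, 0.1631]
orientation: [-3.141, -0.0, -3.102]
force: [0.6, 0.1, 0.6]
gripper_width: 0.0004
gripper_force: 0.0
```

```bash
python3 - <<'E'
from h import *
cal=get_calibration("wrist");w=camera("wrist");cv2.imwrite("pics/w1.png",w[...,::-1])
for c in blobs(w,(95,120,50),(125,255,255),500): print("blue",cv2.boundingRect(c),rect("wrist",c,.032,cal))
for c in blobs(w,(18,60,90),(32,255,255),500): print("wood",cv2.boundingRect(c),rect("wrist",c,.032,cal))
print(get_obs()["eef_pos"],get_obs()["gripper_width"]); go([.493,-.234,.04],182.5)
E
```

```text
blue (302, 219, 49, 86) [ 0.524 -0.235 79.626 42.369  2.234]
wood (56, 427, 404, 24) [ 7.16000e-01 -2.96000e-01  4.13061e+02  2.59680e+01  9.24370e+01]
wood (283, 175, 89, 144) [  0.513  -0.236 130.926  76.343   2.232]
wood (572, 109, 68, 181) [ 4.67000e-01 -5.00000e-03  1.51688e+02  5.49430e+01  1.58100e+01]
[ 0.49390743 -0.24788639  0.16278555] 0.0005475146311449497
t mm [  0.6  14.5 122.7] a [-0.3  0.1 -0.3] toolz [-0.  0. -1.]
```

View pics/w1.png

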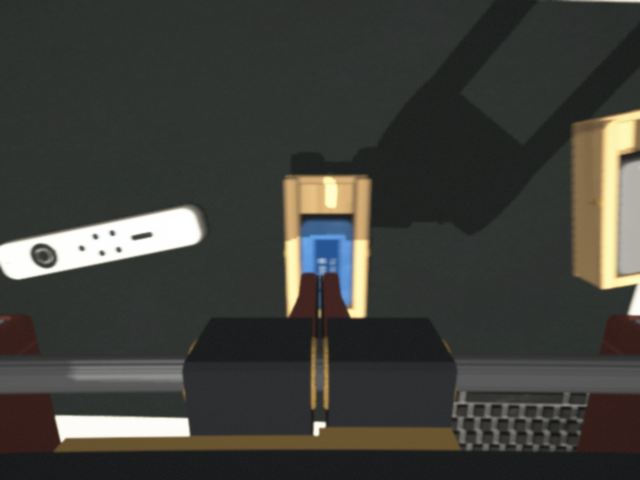

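The wrist view shows the disk at (327,262), scoop at the top of the picture towards the robot, and the hub dock far right. The disk centre is (0.524, -0.235), matching the top view. Next I'll come down above the near end.

Emit:
apply_moves:
  steps:
    - {"tx": 0.001, "ty": 0.014, "tz": 0.04, "ax": 0.0, "ay": 0.0, "az": 0.0, "fingers": 0.0}
    - {"tx": 0.001, "ty": 0.014, "tz": 0.08, "ax": 0.0, "ay": 0.0, "az": 0.0, "fingers": 0.0}
    - {"tx": 0.001, "ty": 0.014, "tz": 0.11, "ax": 0.0, "ay": 0.0, "az": 0.0, "fingers": 0.0}
    - {"tx": 0.001, "ty": 0.014, "tz": 0.12, "ax": 0.0, "ay": 0.0, "az": 0.0, "fingers": 0.0}
    - {"tx": 0.001, "ty": 0.014, "tz": 0.12, "ax": 0.0, "ay": 0.0, "az": 0.0, "fingers": 0.0}
    - {"tx": 0.001, "ty": 0.014, "tz": 0.12, "ax": 0.0, "ay": 0.0, "az": 0.0, "fingers": 0.0}

```text
time: 2.4
eef_pos: [0.4906, -0.2256, 0.044]
orientation: [3.141, -0.0, -3.101]
force: [-0.0, 0.3, 0.5]
gripper_width: 0.0006
gripper_force: 0.0
```

Emit:
apply_moves:
  steps:
    - {"tx": 0.0, "ty": 0.0, "tz": 0.003, "ax": 0.0, "ay": 0.0, "az": 0.0, "fingers": 0.0}
    - {"tx": 0.0, "ty": 0.0, "tz": 0.006, "ax": 0.0, "ay": 0.0, "az": 0.0, "fingers": 0.0}
    - {"tx": 0.0, "ty": 0.0, "tz": 0.009, "ax": 0.0, "ay": 0.0, "az": 0.0, "fingers": 0.0}
    - {"tx": 0.0, "ty": 0.0, "tz": 0.011, "ax": 0.0, "ay": 0.0, "az": 0.0, "fingers": 0.0}
    - {"tx": 0.0, "ty": 0.0, "tz": 0.013, "ax": 0.0, "ay": 0.0, "az": 0.0, "fingers": 0.0}
    - {"tx": 0.0, "ty": 0.0, "tz": 0.013, "ax": 0.0, "ay": 0.0, "az": 0.0, "fingers": 0.0}

```text
time: 2.9
eef_pos: [0.4905, -0.2259, 0.0309]
orientation: [-3.141, 0.0, -3.101]
force: [-0.8, -0.1, 2.0]
gripper_width: 0.0007
gripper_force: 1.1
```

Emit:
apply_moves:
  steps:
    - {"tx": 0.0, "ty": 0.0, "tz": -0.012, "ax": 0.0, "ay": 0.0, "az": 0.0, "fingers": 0.0}
    - {"tx": -0.002, "ty": -0.009, "tz": -0.012, "ax": 0.0, "ay": 0.0, "az": 0.0, "fingers": 0.0}
    - {"tx": -0.002, "ty": -0.009, "tz": -0.006, "ax": 0.0, "ay": 0.0, "az": 0.0, "fingers": 0.0}
    - {"tx": -0.002, "ty": -0.009, "tz": -0.002, "ax": 0.0, "ay": 0.0, "az": 0.0, "fingers": 0.0}
    - {"tx": -0.002, "ty": -0.009, "tz": 0.0, "ax": 0.0, "ay": 0.0, "az": 0.0, "fingers": 0.0}
    - {"tx": -0.002, "ty": -0.009, "tz": 0.001, "ax": 0.0, "ay": 0.0, "az": 0.0, "fingers": 0.0}
    - {"tx": -0.002, "ty": -0.009, "tz": 0.002, "ax": 0.0, "ay": 0.0, "az": 0.0, "fingers": 0.0}
    - {"tx": -0.002, "ty": -0.009, "tz": 0.003, "ax": 0.0, "ay": 0.0, "az": 0.0, "fingers": 0.0}
    - {"tx": -0.002, "ty": -0.009, "tz": 0.004, "ax": 0.0, "ay": 0.0, "az": 0.0, "fingers": 0.0}
    - {"tx": -0.002, "ty": -0.009, "tz": 0.004, "ax": 0.0, "ay": 0.0, "az": 0.0, "fingers": 0.0}

```text
time: 3.73
eef_pos: [0.4925, -0.2348, 0.027]
orientation: [-3.141, -0.001, -3.101]
force: [-3.6, -2.2, 8.1]
gripper_width: 0.0007
gripper_force: 4.6
```

```bash
python3 - <<'E'
from h import *
o=get_obs();w=camera("wrist");t=camera("top");s=camera("scene")
im=np.hstack([cv2.resize(w[160:360,200:440],(480,400)),cv2.resize(s[150:230,330:430],(320,400),interpolation=2)])
cv2.imwrite("pics/p2.png",im[...,::-1]);print(o["eef_pos"],o["force"])
E
```

```text
[ 0.49247746 -0.23478877  0.02702791] [-3.55273546 -2.20314303  8.1322515 ]
```

View pics/p2.png

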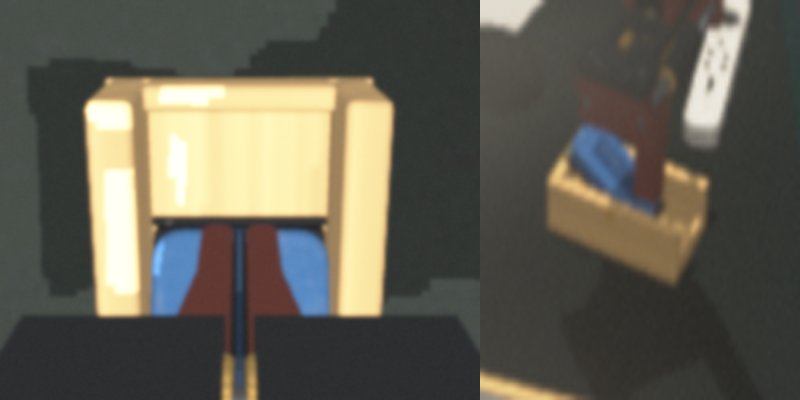

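The disk is centred under the fingers, and the scene crop shows its far end clearly raised. I'll press a little further, watch the force, then hold.

Emit:
apply_moves:
  steps:
    - {"tx": 0.0, "ty": 0.0, "tz": 0.001, "ax": 0.0, "ay": 0.0, "az": 0.0, "fingers": 0.0}
    - {"tx": 0.0, "ty": 0.0, "tz": 0.002, "ax": 0.0, "ay": 0.0, "az": 0.0, "fingers": 0.0}
    - {"tx": 0.0, "ty": 0.0, "tz": 0.002, "ax": 0.0, "ay": 0.0, "az": 0.0, "fingers": 0.0}

```text
time: 4.13
eef_pos: [0.4926, -0.2349, 0.0265]
orientation: [-3.141, 0.0, -3.101]
force: [-6.8, -1.3, 23.6]
gripper_width: 0.0003
gripper_force: 12.2
```

Force jumped to 24 N, so the disk is at its stop, fully tipped. I'll lift off and go to the tilted pre-grasp.

Emit:
apply_moves:
  steps:
    - {"tx": 0.0, "ty": 0.0, "tz": -0.006, "ax": 0.0, "ay": 0.0, "az": 0.0, "fingers": 0.0}
    - {"tx": 0.0, "ty": 0.0, "tz": -0.03, "ax": 0.0, "ay": 0.0, "az": 0.0, "fingers": 0.0}
    - {"tx": 0.0, "ty": 0.0, "tz": -0.07, "ax": 0.0, "ay": 0.0, "az": 0.0, "fingers": 0.068}
    - {"tx": 0.0, "ty": 0.0, "tz": -0.105, "ax": 0.0, "ay": 0.0, "az": 0.0, "fingers": 0.068}
    - {"tx": 0.0, "ty": 0.0, "tz": -0.105, "ax": 0.0, "ay": 0.0, "az": 0.0, "fingers": 0.068}
    - {"tx": 0.0, "ty": 0.0, "tz": -0.105, "ax": 0.0, "ay": 0.0, "az": 0.0, "fingers": 0.068}
    - {"tx": 0.0, "ty": 0.0, "tz": -0.105, "ax": 0.0, "ay": 0.0, "az": 0.0, "fingers": 0.068}

```text
time: 4.72
eef_pos: [0.4923, -0.2338, 0.1291]
orientation: [3.141, -0.001, -3.101]
force: [0.6, 0.2, -1.4]
gripper_width: 0.0304
gripper_force: 0.0
```

```bash
python3 - <<'E'
from h import *
o=get_obs();cal=get_calibration("wrist");w=camera("wrist");s=camera("scene")
for c in blobs(w,(95,120,50),(125,255,255),500): print("blue",cv2.boundingRect(c),rect("wrist",c,.04,cal))
im=np.hstack([cv2.resize(w[120:320,200:440],(480,400)),cv2.resize(s[150:230,330:430],(320,400),interpolation=2)])
cv2.imwrite("pics/p3.png",im[...,::-1]);print(o["eef_pos"],o["force"])
go([.5336,-.234,.0838],182.3,25.2);go([.5336,-.234,.0838],182.3,-25.2)
E
```

```text
blue (288, 227, 60, 103) [ 0.523 -0.234 84.12  46.676  2.233]
[ 0.49231609 -0.23380251  0.12910571] [ 0.57954543  0.21374342 -1.38034886]
t mm [-42.1  -2.3  44.1] a [ 0.1 25.   0.1] toolz [-0.43 -0.02 -0.9 ]
t mm [-42.1  -2.3  44.1] a [  0.1 -25.4  -0. ] toolz [ 0.43  0.02 -0.9 ]
```

View pics/p3.png

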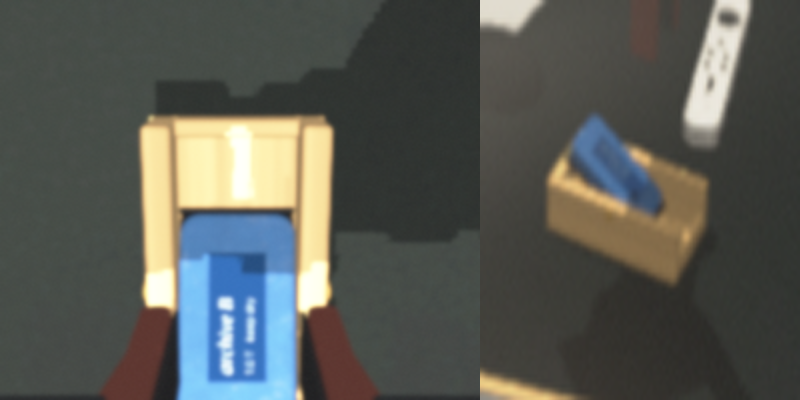

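The disk stays tipped after release, with its raised end inside the span of the fingers. I'll go to the pre-grasp.

Emit:
apply_moves:
  steps:
    - {"tx": -0.02, "ty": -0.001, "tz": 0.0, "ax": 0.0, "ay": -7.0, "az": 0.0, "fingers": 0.068}
    - {"tx": -0.035, "ty": -0.001, "tz": 0.01, "ax": 0.0, "ay": -14.0, "az": 0.0, "fingers": 0.068}
    - {"tx": -0.042, "ty": -0.001, "tz": 0.03, "ax": 0.0, "ay": -21.0, "az": 0.0, "fingers": 0.068}
    - {"tx": -0.042, "ty": -0.001, "tz": 0.044, "ax": 0.0, "ay": -25.3, "az": 0.0, "fingers": 0.068}
    - {"tx": -0.042, "ty": -0.001, "tz": 0.044, "ax": 0.0, "ay": -25.3, "az": 0.0, "fingers": 0.068}
    - {"tx": -0.042, "ty": -0.001, "tz": 0.044, "ax": 0.0, "ay": -25.3, "az": 0.0, "fingers": 0.068}
    - {"tx": -0.042, "ty": -0.001, "tz": 0.044, "ax": 0.0, "ay": -25.3, "az": 0.0, "fingers": 0.068}
    - {"tx": -0.042, "ty": -0.001, "tz": 0.044, "ax": 0.0, "ay": -25.3, "az": 0.0, "fingers": 0.068}

```text
time: 5.48
eef_pos: [0.535, -0.2339, 0.0854]
orientation: [3.141, 0.44, -3.101]
force: [0.4, -0.4, -0.4]
gripper_width: 0.0679
gripper_force: 0.0
```

```bash
python3 - <<'E'
from h import *
o=get_obs();print(o["eef_pos"],o["gripper_width"]);go([.5549,-.233,.0385],182.3,-25.2)
E
```

```text
[ 0.53503266 -0.23392132  0.08543526] 0.06793486206343527
t mm [ 2.   0.1 50.9] a [0. 0. 0.] toolz [ 0.43  0.02 -0.9 ]
```

Emit:
apply_moves:
  steps:
    - {"tx": 0.002, "ty": 0.0, "tz": 0.02, "ax": 0.0, "ay": 0.0, "az": 0.0, "fingers": 0.068}
    - {"tx": 0.002, "ty": 0.0, "tz": 0.038, "ax": 0.0, "ay": 0.0, "az": 0.0, "fingers": 0.068}
    - {"tx": 0.002, "ty": 0.0, "tz": 0.046, "ax": 0.0, "ay": 0.0, "az": 0.0, "fingers": 0.068}
    - {"tx": 0.002, "ty": 0.0, "tz": 0.051, "ax": 0.0, "ay": 0.0, "az": 0.0, "fingers": 0.068}
    - {"tx": 0.002, "ty": 0.0, "tz": 0.051, "ax": 0.0, "ay": 0.0, "az": 0.0, "fingers": 0.068}
    - {"tx": 0.002, "ty": 0.0, "tz": 0.051, "ax": 0.0, "ay": 0.0, "az": 0.0, "fingers": 0.068}

```text
time: 5.98
eef_pos: [0.5579, -0.2325, 0.0425]
orientation: [-3.141, 0.433, -3.102]
force: [-0.6, -1.0, 0.3]
gripper_width: 0.0677
gripper_force: 0.0
```

Emit:
apply_moves:
  steps:
    - {"tx": 0.0, "ty": 0.0, "tz": 0.0, "ax": 0.0, "ay": 0.0, "az": 0.0, "fingers": 0.042}
    - {"tx": 0.0, "ty": 0.0, "tz": 0.0, "ax": 0.0, "ay": 0.0, "az": 0.0, "fingers": 0.04}
    - {"tx": 0.0, "ty": 0.0, "tz": 0.0, "ax": 0.0, "ay": 0.0, "az": 0.0, "fingers": 0.04}
    - {"tx": 0.0, "ty": 0.0, "tz": 0.0, "ax": 0.0, "ay": 0.0, "az": 0.0, "fingers": 0.04}
    - {"tx": 0.0, "ty": 0.0, "tz": 0.0, "ax": 0.0, "ay": 0.0, "az": 0.0, "fingers": 0.04}
    - {"tx": 0.0, "ty": 0.0, "tz": 0.0, "ax": 0.0, "ay": 0.0, "az": 0.0, "fingers": 0.04}

```text
time: 6.48
eef_pos: [0.5573, -0.2328, 0.0423]
orientation: [-3.141, 0.433, -3.103]
force: [0.1, 0.0, 1.0]
gripper_width: 0.0457
gripper_force: 30.0
```

Gripped, but only about 5 mm from the end and level with the underside. I'll open and regrip 3 mm deeper and further in.

Emit:
apply_moves:
  steps:
    - {"tx": 0.0, "ty": 0.0, "tz": 0.0, "ax": 0.0, "ay": 0.0, "az": 0.0, "fingers": 0.058}
    - {"tx": 0.0, "ty": 0.0, "tz": 0.0, "ax": 0.0, "ay": 0.0, "az": 0.0, "fingers": 0.058}
    - {"tx": 0.0, "ty": 0.0, "tz": 0.0, "ax": 0.0, "ay": 0.0, "az": 0.0, "fingers": 0.058}
    - {"tx": 0.002, "ty": 0.0, "tz": 0.002, "ax": 0.0, "ay": -0.4, "az": 0.0, "fingers": 0.058}
    - {"tx": 0.003, "ty": 0.0, "tz": 0.003, "ax": 0.0, "ay": -0.4, "az": 0.0, "fingers": 0.058}
    - {"tx": 0.003, "ty": 0.0, "tz": 0.003, "ax": 0.0, "ay": -0.4, "az": 0.0, "fingers": 0.058}
    - {"tx": 0.003, "ty": 0.0, "tz": 0.003, "ax": 0.0, "ay": -0.4, "az": 0.0, "fingers": 0.058}

```text
time: 7.07
eef_pos: [0.5579, -0.2323, 0.0406]
orientation: [-3.142, 0.432, -3.105]
force: [0.2, -0.3, 0.7]
gripper_width: 0.0577
gripper_force: 0.0
```

```bash
python3 - <<'E'
from h import *
o=get_obs();print(o["eef_pos"],o["orientation"],o["force"],o["gripper_width"]);go([.5549,-.233,.0385],182.3,-25.2)
E
```

```text
[ 0.55792382 -0.23227282  0.04061547] [-3.14152623  0.43241263 -3.10519281] [ 0.22846645 -0.27923866  0.67159787] 0.05773231717229956
t mm [ 3.7 -0.6  0.6] a [-0.1 -0.4 -0.2] toolz [ 0.43  0.02 -0.9 ]
```

Depth is now good, and 15 mm of pad on the disk is enough. Closing and lifting.

Emit:
apply_moves:
  steps:
    - {"tx": 0.0, "ty": 0.0, "tz": 0.0, "ax": 0.0, "ay": 0.0, "az": 0.0, "fingers": 0.04}
    - {"tx": 0.0, "ty": 0.0, "tz": 0.0, "ax": 0.0, "ay": 0.0, "az": 0.0, "fingers": 0.04}
    - {"tx": 0.0, "ty": 0.0, "tz": 0.0, "ax": 0.0, "ay": 0.0, "az": 0.0, "fingers": 0.04}
    - {"tx": 0.0, "ty": 0.0, "tz": 0.0, "ax": 0.0, "ay": 0.0, "az": 0.0, "fingers": 0.04}
    - {"tx": 0.0, "ty": 0.0, "tz": 0.0, "ax": 0.0, "ay": 0.0, "az": 0.0, "fingers": 0.04}
    - {"tx": -0.002, "ty": 0.0, "tz": -0.004, "ax": 0.0, "ay": 0.0, "az": 0.0, "fingers": 0.04}
    - {"tx": -0.004, "ty": 0.0, "tz": -0.009, "ax": 0.0, "ay": 0.0, "az": 0.0, "fingers": 0.04}
    - {"tx": -0.008, "ty": 0.0, "tz": -0.018, "ax": 0.0, "ay": 0.0, "az": 0.0, "fingers": 0.04}
    - {"tx": -0.015, "ty": 0.0, "tz": -0.032, "ax": 0.0, "ay": 0.0, "az": 0.0, "fingers": 0.04}
    - {"tx": -0.022, "ty": 0.0, "tz": -0.048, "ax": 0.0, "ay": 0.0, "az": 0.0, "fingers": 0.04}
    - {"tx": -0.034, "ty": 0.0, "tz": -0.072, "ax": 0.0, "ay": 0.0, "az": 0.0, "fingers": 0.04}
    - {"tx": -0.046, "ty": 0.0, "tz": -0.099, "ax": 0.0, "ay": 0.0, "az": 0.0, "fingers": 0.04}
    - {"tx": -0.046, "ty": 0.0, "tz": -0.099, "ax": 0.0, "ay": 0.0, "az": 0.0, "fingers": 0.04}
    - {"tx": -0.046, "ty": 0.0, "tz": -0.099, "ax": 0.0, "ay": 0.0, "az": 0.0, "fingers": 0.04}
    - {"tx": -0.046, "ty": 0.0, "tz": -0.099, "ax": 0.0, "ay": 0.0, "az": 0.0, "fingers": 0.04}

```text
time: 8.32
eef_pos: [0.5578, -0.2322, 0.1499]
orientation: [-3.141, 0.433, -3.105]
force: [0.2, 0.7, -1.8]
gripper_width: 0.0458
gripper_force: 30.0
```

```bash
python3 - <<'E'
from h import *
o=get_obs();print(o["eef_pos"],o["orientation"],o["q"],o["gripper_width"]);go([.54,-.234,.15],182.3,0)
w=camera("wrist");s=camera("scene")
im=np.hstack([cv2.resize(w,(480,360)),cv2.resize(s[80:230,300:430],(312,360),interpolation=2)])
cv2.imwrite("pics/p4.png",im[...,::-1])
E
```

```text
[ 0.55784594 -0.23219592  0.14994754] [-3.14104453  0.43260498 -3.10509283] [-0.6876693   0.30461635  1.92188434  0.48372517  0.63891707 -2.64635211] 0.04582064079442519
t mm [16.2 -1.2 -7.6] a [-0.1 24.8 -0.2] toolz [-0.  0. -1.]
```

View pics/p4.png

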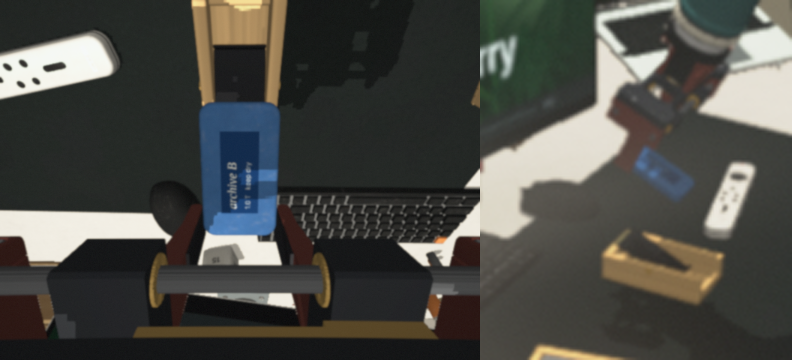

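The disk is firmly held, square to the fingers, and clear of its dock, which still stands in place. Next I'll untilt and carry it to the tray.

```bash
python3 - <<'E'
from h import *
go([.545,-.232,.16],182.3,0);go([.569,.235,.16],158.6,0)
E
```

```text
t mm [  6.4   0.1 -15.5] a [ 0.  24.7 -0.2] toolz [-0.  0. -1.]
t mm [-30.5 466.    2.2] a [ 5.1 24.3 23.1] toolz [ 0.  0. -1.]
```

Emit:
apply_moves:
  steps:
    - {"tx": 0.003, "ty": 0.0, "tz": -0.005, "ax": 0.0, "ay": 6.0, "az": 0.0, "fingers": 0.04}
    - {"tx": 0.005, "ty": 0.0, "tz": -0.01, "ax": 0.0, "ay": 12.0, "az": 0.0, "fingers": 0.04}
    - {"tx": 0.006, "ty": 0.0, "tz": -0.015, "ax": 0.0, "ay": 18.0, "az": 0.0, "fingers": 0.04}
    - {"tx": 0.006, "ty": 0.01, "tz": -0.015, "ax": 0.0, "ay": 24.7, "az": 0.0, "fingers": 0.04}
    - {"tx": 0.003, "ty": 0.035, "tz": -0.014, "ax": 0.4, "ay": 24.7, "az": 1.7, "fingers": 0.04}
    - {"tx": 0.001, "ty": 0.07, "tz": -0.013, "ax": 0.8, "ay": 24.6, "az": 3.5, "fingers": 0.04}
    - {"tx": -0.004, "ty": 0.105, "tz": -0.012, "ax": 1.2, "ay": 24.6, "az": 5.2, "fingers": 0.04}
    - {"tx": -0.007, "ty": 0.14, "tz": -0.01, "ax": 1.5, "ay": 24.6, "az": 7.0, "fingers": 0.04}
    - {"tx": -0.01, "ty": 0.175, "tz": -0.009, "ax": 1.9, "ay": 24.5, "az": 8.7, "fingers": 0.04}
    - {"tx": -0.012, "ty": 0.21, "tz": -0.008, "ax": 2.3, "ay": 24.5, "az": 10.4, "fingers": 0.04}
    - {"tx": -0.014, "ty": 0.245, "tz": -0.006, "ax": 2.7, "ay": 24.5, "az": 12.2, "fingers": 0.04}
    - {"tx": -0.016, "ty": 0.28, "tz": -0.005, "ax": 3.1, "ay": 24.4, "az": 13.9, "fingers": 0.04}
    - {"tx": -0.019, "ty": 0.315, "tz": -0.003, "ax": 3.5, "ay": 24.4, "az": 15.6, "fingers": 0.04}
    - {"tx": -0.022, "ty": 0.35, "tz": -0.002, "ax": 3.9, "ay": 24.4, "az": 17.4, "fingers": 0.04}
    - {"tx": -0.024, "ty": 0.385, "tz": -0.001, "ax": 4.2, "ay": 24.3, "az": 19.1, "fingers": 0.04}
    - {"tx": -0.027, "ty": 0.42, "tz": 0.0, "ax": 4.6, "ay": 24.3, "az": 20.8, "fingers": 0.04}
    - {"tx": -0.029, "ty": 0.45, "tz": 0.002, "ax": 5.0, "ay": 24.3, "az": 22.5, "fingers": 0.04}
    - {"tx": -0.03, "ty": 0.466, "tz": 0.002, "ax": 5.1, "ay": 24.3, "az": 23.1, "fingers": 0.04}
    - {"tx": -0.03, "ty": 0.466, "tz": 0.002, "ax": 5.1, "ay": 24.3, "az": 23.1, "fingers": 0.04}
    - {"tx": -0.03, "ty": 0.466, "tz": 0.002, "ax": 5.1, "ay": 24.3, "az": 23.1, "fingers": 0.04}

```text
time: 10.08
eef_pos: [0.5684, 0.2347, 0.1589]
orientation: [-3.14, 0.0, 2.771]
force: [-1.0, -0.3, -1.0]
gripper_width: 0.0457
gripper_force: 30.0
```

```bash
python3 - <<'E'
from h import *
o=get_obs();print(o["eef_pos"],o["orientation"],o["gripper_width"],o["gripper_force"])
cal=get_calibration("wrist");w=camera("wrist")
cv2.imwrite("pics/w5.png",w[...,::-1])
for c in blobs(w,(95,120,50),(125,255,255),500): print("blue",cv2.boundingRect(c),rect("wrist",c,.165,cal))
for c in blobs(w,(8,120,80),(17,255,255),2000): print("tan",cv2.boundingRect(c),rect("wrist",c,.012,cal))
go([.569,.235,.05],158.6)
E
```

```text
[0.5683828  0.23474064 0.15886807] [-3.13950261e+00  3.71894258e-04  2.77050828e+00] 0.04571867651326269 29.999291002750397
blue (267, 138, 105, 174) [  0.537   0.247  81.314  47.111 158.762]
tan (247, 122, 152, 127) [  0.54    0.249 126.23  109.98   68.752]
tan (444, 0, 136, 63) [  0.479   0.426 102.159  42.116  67.972]
t mm [1.000e-01 1.500e+00 1.091e+02] a [-0.1  0.   0.1] toolz [ 0.  0. -1.]
```

View pics/w5.png

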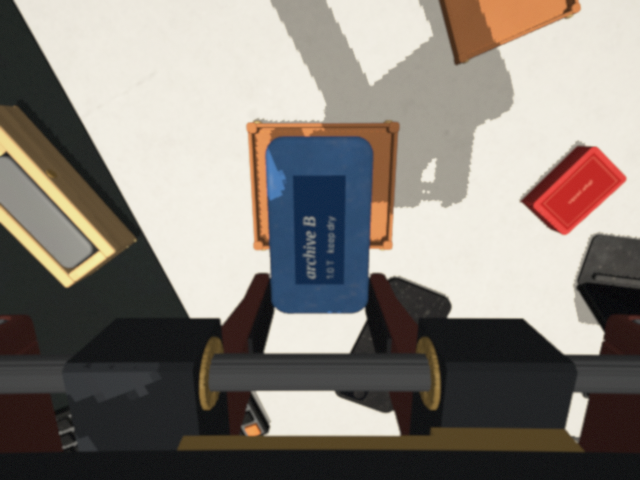

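The disk hangs over the larger tray: centre (0.537, 0.247) against the tray's (0.540, 0.249), and aligned. Lowering.

Emit:
apply_moves:
  steps:
    - {"tx": 0.0, "ty": 0.001, "tz": 0.02, "ax": 0.0, "ay": 0.0, "az": 0.0, "fingers": 0.04}
    - {"tx": 0.0, "ty": 0.001, "tz": 0.05, "ax": 0.0, "ay": 0.0, "az": 0.0, "fingers": 0.04}
    - {"tx": 0.0, "ty": 0.001, "tz": 0.08, "ax": 0.0, "ay": 0.0, "az": 0.0, "fingers": 0.04}
    - {"tx": 0.0, "ty": 0.001, "tz": 0.105, "ax": 0.0, "ay": 0.0, "az": 0.0, "fingers": 0.04}
    - {"tx": 0.0, "ty": 0.001, "tz": 0.123, "ax": 0.0, "ay": 0.0, "az": 0.0, "fingers": 0.04}
    - {"tx": 0.0, "ty": 0.001, "tz": 0.135, "ax": 0.0, "ay": 0.0, "az": 0.0, "fingers": 0.04}
    - {"tx": 0.0, "ty": 0.001, "tz": 0.143, "ax": 0.0, "ay": 0.0, "az": 0.0, "fingers": 0.04}
    - {"tx": 0.0, "ty": 0.001, "tz": 0.147, "ax": 0.0, "ay": 0.0, "az": 0.0, "fingers": 0.04}
    - {"tx": 0.0, "ty": 0.001, "tz": 0.15, "ax": 0.0, "ay": 0.0, "az": 0.0, "fingers": 0.04}
    - {"tx": 0.0, "ty": 0.001, "tz": 0.15, "ax": 0.0, "ay": 0.0, "az": 0.0, "fingers": 0.04}
    - {"tx": 0.0, "ty": 0.001, "tz": 0.15, "ax": 0.0, "ay": 0.0, "az": 0.0, "fingers": 0.04}

```text
time: 11.05
eef_pos: [0.5709, 0.2353, 0.0114]
orientation: [3.141, 0.004, 2.768]
force: [0.1, 0.4, -0.7]
gripper_width: 0.0456
gripper_force: 30.0
```

Emit:
apply_moves:
  steps:
    - {"tx": 0.0, "ty": 0.0, "tz": 0.001, "ax": 0.0, "ay": 0.0, "az": 0.0, "fingers": 0.04}
    - {"tx": 0.0, "ty": 0.0, "tz": 0.002, "ax": 0.0, "ay": 0.0, "az": 0.0, "fingers": 0.04}
    - {"tx": 0.0, "ty": 0.0, "tz": 0.003, "ax": 0.0, "ay": 0.0, "az": 0.0, "fingers": 0.04}
    - {"tx": 0.0, "ty": 0.0, "tz": 0.003, "ax": 0.0, "ay": 0.0, "az": 0.0, "fingers": 0.04}
    - {"tx": 0.0, "ty": 0.0, "tz": 0.003, "ax": 0.0, "ay": 0.0, "az": 0.0, "fingers": 0.04}

```text
time: 11.47
eef_pos: [0.5701, 0.2352, 0.0076]
orientation: [-3.141, 0.003, 2.768]
force: [1.1, 0.1, -1.2]
gripper_width: 0.0454
gripper_force: 30.0
```

Emit:
apply_moves:
  steps:
    - {"tx": 0.0, "ty": 0.0, "tz": 0.001, "ax": 0.0, "ay": 0.0, "az": 0.0, "fingers": 0.04}
    - {"tx": 0.0, "ty": 0.0, "tz": 0.002, "ax": 0.0, "ay": 0.0, "az": 0.0, "fingers": 0.04}
    - {"tx": 0.0, "ty": 0.0, "tz": 0.0025, "ax": 0.0, "ay": 0.0, "az": 0.0, "fingers": 0.04}
    - {"tx": 0.0, "ty": 0.0, "tz": 0.0025, "ax": 0.0, "ay": 0.0, "az": 0.0, "fingers": 0.04}

```text
time: 11.8
eef_pos: [0.57, 0.2351, 0.0049]
orientation: [-3.141, 0.002, 2.768]
force: [0.6, 0.4, -0.5]
gripper_width: 0.0457
gripper_force: 30.0
```

Less than 4 mm above the floor; releasing and retreating.

Emit:
apply_moves:
  steps:
    - {"tx": 0.0, "ty": 0.0, "tz": 0.0, "ax": 0.0, "ay": 0.0, "az": 0.0, "fingers": 0.05}
    - {"tx": 0.0, "ty": 0.0, "tz": 0.0, "ax": 0.0, "ay": 0.0, "az": 0.0, "fingers": 0.06}
    - {"tx": 0.0, "ty": 0.0, "tz": 0.0, "ax": 0.0, "ay": 0.0, "az": 0.0, "fingers": 0.06}
    - {"tx": 0.0, "ty": 0.0, "tz": 0.0, "ax": 0.0, "ay": 0.0, "az": 0.0, "fingers": 0.06}
    - {"tx": 0.0, "ty": 0.0, "tz": 0.0, "ax": 0.0, "ay": 0.0, "az": 0.0, "fingers": 0.06}
    - {"tx": 0.0, "ty": 0.0, "tz": -0.01, "ax": 0.0, "ay": 0.0, "az": 0.0, "fingers": 0.06}
    - {"tx": 0.0, "ty": 0.0, "tz": -0.03, "ax": 0.0, "ay": 0.0, "az": 0.0, "fingers": 0.06}
    - {"tx": 0.0, "ty": 0.0, "tz": -0.06, "ax": 0.0, "ay": 0.0, "az": 0.0, "fingers": 0.06}
    - {"tx": 0.0, "ty": 0.0, "tz": -0.1, "ax": 0.0, "ay": 0.0, "az": 0.0, "fingers": 0.06}
    - {"tx": 0.0, "ty": 0.0, "tz": -0.14, "ax": 0.0, "ay": 0.0, "az": 0.0, "fingers": 0.06}
    - {"tx": 0.0, "ty": 0.0, "tz": -0.14, "ax": 0.0, "ay": 0.0, "az": 0.0, "fingers": 0.06}
    - {"tx": 0.0, "ty": 0.0, "tz": -0.14, "ax": 0.0, "ay": 0.0, "az": 0.0, "fingers": 0.06}

```text
time: 12.8
eef_pos: [0.5721, 0.236, 0.1489]
orientation: [3.137, 0.008, 2.768]
force: [0.0, 0.2, 0.4]
gripper_width: 0.0599
gripper_force: 0.0
```

```bash
python3 - <<'E'
from h import *
cal=get_calibration("wrist");w=camera("wrist");cv2.imwrite("pics/w6.png",w[...,::-1])
for c in blobs(w,(95,120,50),(125,255,255),500): print("blue",cv2.boundingRect(c),rect("wrist",c,.013,cal))
print(get_obs()["eef_pos"],get_obs()["force"])
E
```

```text
blue (290, 135, 53, 93) [  0.537   0.248  77.072  42.431 158.866]
[0.57034565 0.23548493 0.1466473 ] [-0.52138608 -0.04038546 -1.26554272]
```

View pics/w6.png

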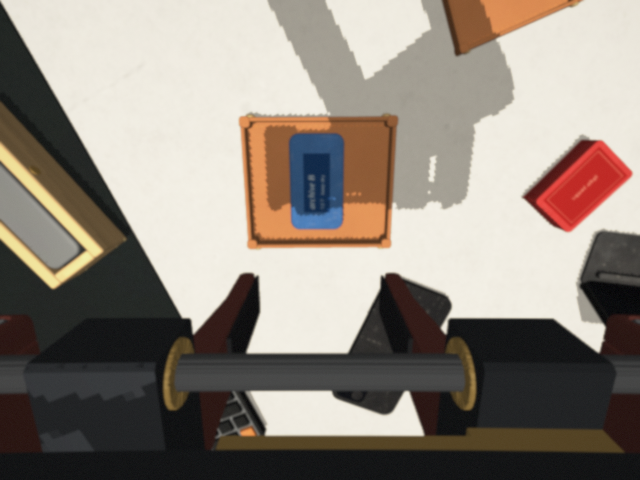

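The disk lies flat in the tray at (316,181), released, and the gripper is clear. Handing in.

```bash
python3 -c "
from bench import *
print(hand_in())"
```

```text
the job is handed in; nothing more can be done
None
```

The disk was tipped up, gripped by its raised end and laid flat near the middle of the larger tan tray; I never touched the hub, and the job is handed in at about 13 s (no verdict was returned).

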